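# Hold the cocoa stencil over the guest's cup

## Robot

A 6-joint arm with a two-finger parallel gripper is mounted at the origin on a cart in front of the work surface, level with it; the furniture and walls round the work are solid. World frame = base frame: x ahead of the robot, y to its left, z up, the work surface at z = 0. Lengths are in mm, angles in rad, forces in N, time in s.
With the tool pointing down it reaches from about 300 to 825 mm from the base axis. Payload 5.4 kg.
Tool frame: the origin (TCP) lies midway between the tips of the shut fingers; the grasp point (between the pads) lies 19 mm behind it; z points along the fingers, y is the line along which they close (so a half turn about z gives the same grasp; the last joint's range is limited). The gripper opens to 92 mm and grips with 3 to 60 N. Pads are 20 mm wide; open, the fingers measure 128 mm over their backs; the gripper's body (75 mm by 189 mm) begins 69 mm behind the grasp point.
Start: joints at [1.131, 0.158, 1.597, -0, 1.386, -0.21], TCP at [130.986, 559.865, 214.601] pointing down, gripper open.
Joint ranges: [-2.91, 2.91], [-0.94, 2.29], [0.18, 2.7], [-1.29, 4.43], [0.17, 2.64], [-3, 3]. Speed limits (rad/s): [2.57, 2.57, 3.14, 3.14, 3.14, 3.14].

## Interface

Orientations are given as a unit quaternion [x, y, z, w].
In Python, from station import manip, cams gives the robot as it stands. Calls block until the motion is done:
- manip.goto(position, orientation): joint-space move of the TCP to a pose.
- manip.move_linear(position, rot=None, speed=150): straight line of the TCP; rot=None keeps the orientation; speed is the mean speed in mm/s.
- manip.set_joints(angles): joint-space move.
- manip.set_gripper(opening, effort=None): finger opening in mm; effort is the grip in N (None keeps the last); returns when the fingers have stopped.
- manip.pause(seconds).
- manip.inverse_kinematics(position, orientation): joint angles nearest the present ones, or None.
- manip.state(): the state.
- cams.capture(name): name is "scene" or "top" or "wrist"; returns (picture, depth): 420x560x3 uint8, red, green, blue; 420x560 float32, mm along the optical axis (not along the pixel's ray), 0 where there is no reading.
- cams.camera_params(name): a dict with "vertical_fov" (degrees; the focal length in pixels is half the picture's height over the tangent of half this angle, whatever the lens; pixels are square), "cx", "cy" (the principal point, pixels), "pose" (4x4, takes a point from camera to world coordinates); the wrist camera has in their place "tool_from_camera" (4x4, takes a point from camera to tool coordinates, whose origin is the TCP and whose axes are the flange's). Camera axes: x right, y down, z forward; pixel columns grow to the right and rows downward; lengths in mm; the calibration is good to about 2 mm. The wrist camera is an equidistant fisheye: a pixel r from the principal point sees the ray r / f radians off the axis. A picture is of the moment at which its call begins: read the wrist's pose just before it. camera_params takes no time and is no camera call.
A pose or a line that the arm cannot do raises manip.MotionError and nothing moves.
- manip.sign_off(): hands the job in; it is judged then, once.
The state is a dict: "clock": time; "q": joint angles; "qd": joint speeds; "joint_efforts": joint torques, N m; "tcp_pos": TCP position; "tool_rot": TCP orientation; "force": force on the tool from outside, world axes, zero at the start; "wrist_torque": the same for the moment, N m; "grip_width": finger opening in mm; "grip_force": force on a finger pad.
Only numpy, scipy, OpenCV 4.12 (cv2) and the standard library are available. Lean on these libraries where they do the work, as an engineer would, in place of code of your own. Each camera call takes 0.05 s, during which the arm holds its last target. There are 200 camera calls.

## Task

The guest's mocha is to be dusted with cocoa: swing the brass cam lever on the stencil box round as far as it goes to free the sliding lid, slide the lid fully open and take the star stencil out by its wooden handle. Carry it over the jars and hold it level and centred about a centimetre above the rim of the large cup on the saucer, without the stencil ever touching the cup, and finish there, holding it still for a colleague to dust through. Leave the jars, the cup and the saucer where they stand, and the lid open.

Things in the scene. Friction and masses are not known exactly. Their poses are not given: they have to be found in the camera images.
- stencil_box: Low brown wooden box fixed to the worktop, 214 mm long (x) and 130 wide (y); origin under its middle, z up. Inner floor 10 mm above the worktop, 184 x 116 mm; side walls 7 mm thick, 27 high; end walls 36 to 42 high. The -x end (toward the robot) is a 22 mm thick block with the cam lever on top. The lid slides in grooves of the end walls toward the box's +y (robot's left, away from the cup).
- cam_lever (a joint): Brass cam lever on a vertical pivot on the near end block, at box (-99.5, +20) mm. 0 rad: locked, pointing to the box's -y, its cam plate in the way of a brass stud on the lid. Turns clockwise seen from above (knob toward the box's -x, to the robot); the lid is free from about 1.4 rad, stop at 1.7. Starts at 0 to 0.2; stays where left; about 1 N at the knob.
- lever_knob (a point): Top centre of the upright round brass knob at the lever's end, 53 mm from the pivot; the knob is 14 mm thick and 23 mm tall, its top 63 mm above the worktop; the lever bar under it is 11 mm wide with its top 45 mm above the worktop. Moves with the lever.
- box_lid (a joint): How far the pale wooden lid has slid open toward the box's +y, in m: 0 shut, 0.118 fully open (stop). Friction about 1.2 N; it stays where it is left. While locked it has 1 to 2 mm of play.
- lid_rib (a point): Top centre of the finger rib on the lid: 70 mm long along the box's x, 12 mm thick along y, 20 mm tall; its top is 54 mm above the worktop, the lid's upper face 35 mm. Moves with the lid.
- stencil: The stencil, lying in the closed box: a steel disc, 96 mm across and 3 mm thick, with a five-pointed star cut out of it, and a dark wooden handle pointing to its -x. Origin at the centre of the disc's underside, x away from the handle, z up. 170 mm long overall, 50 to 90 g.
- stencil_grip (a point): Middle of the stencil's wooden handle, 90 mm from the disc's centre along its -x, 7 mm above the disc's underside. The handle is 64 mm long (along x), 16 mm wide (y) and 14 mm tall; its underside is level with the disc's.
- guest_cup: The large patterned ceramic cup of dark mocha standing on the saucer: bowl 87 mm across, 57 mm tall, ear to its -y, 114 mm over all. Origin at its underside, 13 mm from the bowl's axis toward the ear.
- cup_rim (a point): Centre of the cup's mouth, on the bowl's axis at the height of the rim (about 67 mm above the worktop); z up.
- saucer: The white saucer under the cup, 150 mm across, 19 mm high; origin at the centre of its underside.
- cocoa_jar: Spice jar with a red cap, 45 mm across, 108 mm tall, in the row between box and cup (order varies); origin at the centre of its underside.
- cinnamon_jar: Slightly smaller spice jar with a red cap, 44 mm across, 98 mm tall, between box and cup; origin at the centre of its underside.
- sugar_jar: Glass sugar jar with a yellow lid, 63 mm across, 110 mm tall, between box and cup; origin at the centre of its underside.
There are look-alikes about, which are no part of the job. Leave any pink look-alike of the guest_cup alone.

How it is judged:
By the outcome, as a careful person would: the job done as asked, in the order asked, and still so for the second after the job is handed in, while the arm keeps its last pose, push and grip.
It also fails if it takes over 64 s, if anything falls off the work surface, if the arm or the gripper's body presses on something with over 40 N, if the wrist force passes 120 N, or if a joint passes its speed limit or range.

## Working session

There is one attempt and no reset: what is moved stays moved. The work goes in short steps, each a Python script; the robot and the scene stay as the last script left them, time stands still between calls to the robot, and variables do not carry over. Pictures are saved under pics/ and viewed, at most 10 in all, crops included, and the job is handed in when it is done.

```bash
ls; mkdir -p pics
cat > h.py <<'E'
import numpy as np, cv2
from station import manip, cams
def cap(n):
    st=manip.state(); im,d=cams.capture(n); p=cams.camera_params(n)
    return im,d,p,st
def save(im,f): cv2.imwrite('pics/'+f,cv2.cvtColor(im,cv2.COLOR_RGB2BGR))
def f_of(p,H=420): return H/2/np.tan(np.radians(p['vertical_fov'])/2)
def cloud(d,p):
    f=f_of(p); v,u=np.mgrid[:d.shape[0],:d.shape[1]]
    P=np.stack([(u-p['cx'])/f*d,(v-p['cy'])/f*d,d],-1)
    T=np.array(p['pose']); return P@T[:3,:3].T+T[:3,3]
def ray(p,u,v):
    f=f_of(p);T=np.array(p['pose']); r=T[:3,:3]@np.array([(u-p['cx'])/f,(v-p['cy'])/f,1]); return T[:3,3],r
def onplane(p,u,v,z):
    o,r=ray(p,u,v); return o+r*(z-o[2])/r[2]
E
python3 - <<'E'
from h import *
for n in('scene','top'):
    im,d,p,st=cap(n); save(im,n+'0.png'); np.savez('pics/'+n+'0.npz',im=im,d=d); print(n,f_of(p),p)
print(st)
E
```

```text
pics
scene 402.04462300410023 {'vertical_fov': 55.15883866059348, 'cx': 286.4563698540169, 'cy': 212.01915554209765, 'pose': array([[ 4.13325123e-01, -4.40455491e-01,  7.96970077e-01,
        -1.82505869e+02],
       [-9.10507134e-01, -1.88575181e-01,  3.67989348e-01,
        -4.38451613e+02],
       [-1.17941530e-02, -8.77746183e-01, -4.78980727e-01,
         5.29339377e+02],
       [ 0.00000000e+00,  0.00000000e+00,  0.00000000e+00,
         1.00000000e+00]])}
top 383.2311359047818 {'vertical_fov': 57.44303062854316, 'cx': 284.70074102955186, 'cy': 213.39081492210445, 'pose': array([[ 1.76035266e-02, -9.88604669e-01,  1.49502256e-01,
         4.16520822e+02],
       [-9.99786034e-01, -1.57800773e-02,  1.33743932e-02,
        -6.61787845e+01],
       [-1.08628304e-02, -1.49705704e-01, -9.88670927e-01,
         9.12108298e+02],
       [ 0.00000000e+00,  0.00000000e+00,  0.00000000e+00,
         1.00000000e+00]])}
{'clock': 0.05, 'q': array([ 1.13089660e+00,  1.59014008e-01,  1.59822779e+00, -2.85866238e-05,
        1.38620394e+00, -2.10066144e-01]), 'qd': array([ 0.0016869 , -0.00027005, -0.00272858, -0.00266877,  0.00065561,
        0.00027689]), 'joint_efforts': array([-9.56308577e-04, -3.86858189e+01, -3.23284578e+01,  7.02903536e-02,
        3.41223576e-02, -2.94832864e-05]), 'tcp_pos': array([130.73100711, 559.29631067, 213.64083709]), 'tool_rot': array([ 1.14661359e-01,  9.93404205e-01, -8.82531638e-04, -2.82526291e-04]), 'force': array([-0.4132808 ,  0.63836689, -0.25992861]), 'wrist_torque': array([ 0.0470909 , -0.04407379,  0.00168006]), 'grip_force': 0.0, 'grip_width': 91.64782172282735}
```

View pics/top0.png

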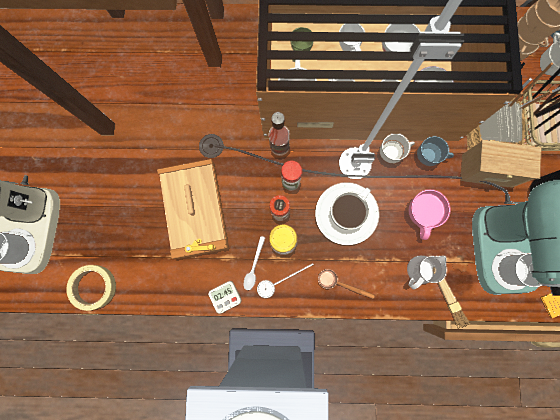

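View pics/scene0.png

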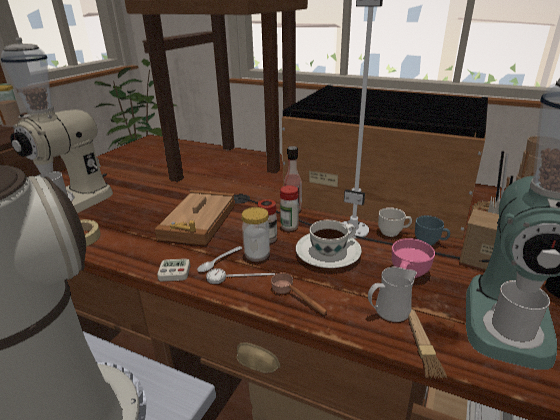

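The top view shows the closed box at about (193,207), its lever and knob near (200,247), and the rib at (190,198). The jars are at (291,175), (279,207) and (284,239). The patterned cup with mocha on the white saucer is at (349,210). Other cups are the pink one at (430,208), which has no saucer and is the look-alike, and white and blue ones at (395,148) and (432,150). Only (349,210) has both the saucer and the mocha. A lamp pole stands at (357,160). Next I'll crop to confirm this and measure.

Run:
```python
from h import *
a=np.load('pics/top0.npz'); im,d=a['im'],a['d']; p=cams.camera_params('top'); C=cloud(d,p)
crop=im[145:265,145:445]; 
save(cv2.resize(im[150:270,150:285],None,fx=4,fy=4,interpolation=cv2.INTER_CUBIC),'c_box.png')
save(cv2.resize(im[140:260,300:450],None,fx=4,fy=4,interpolation=cv2.INTER_CUBIC),'c_cup.png')
for n,(u,v) in dict(rib=(190,198),lid=(175,200),lid2=(205,200),knob=(195,247),block=(215,249),cocoa1=(291,172),jar2=(279,204),sugar=(284,239),coffee=(349,210),sauc=(322,213),table=(240,260),rim=(333,213),pink=(430,205)).items():
    print(n,C[v,u].round(0))
# scene clouds tops by height map for a check
b=np.load('pics/scene0.npz'); ps=cams.camera_params('scene'); S=cloud(b['d'],ps)
for n,(u,v) in dict(sugar=(256,214),coffee=(329,231),knob=(186,226),pink=(412,250),rib=(199,207)).items(): print('S',n,S[v,u].round(0))
```

```text
rib [578. 162.  54.]
lid [576. 202.  36.]
lid2 [578. 132.  35.]
knob [467. 147.  46.]
block [464. 104.  33.]
cocoa1 [628. -67. 109.]
jar2 [560. -43. 100.]
sugar [483. -55. 113.]
coffee [ 558. -202.   44.]
sauc [ 554. -142.   17.]
table [441.  50.   1.]
rim [ 550. -165.   44.]
pink [ 575. -391.   32.]
S sugar [484. -58. 108.]
S coffee [ 581. -194.   43.]
S knob [469. 127.  43.]
S pink [ 593. -381.   33.]
S rib [563. 157.  42.]
```

View pics/c_box.png

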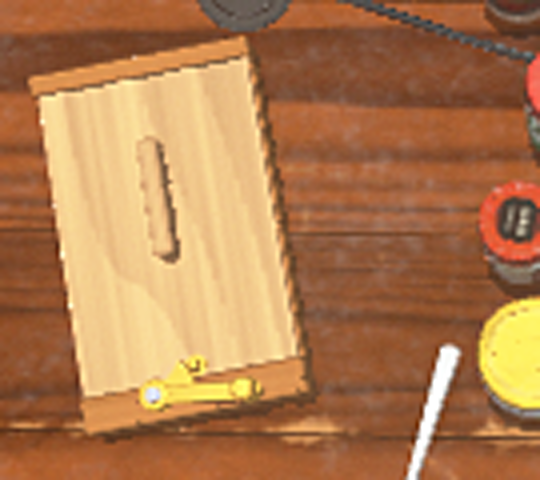

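View pics/c_cup.png

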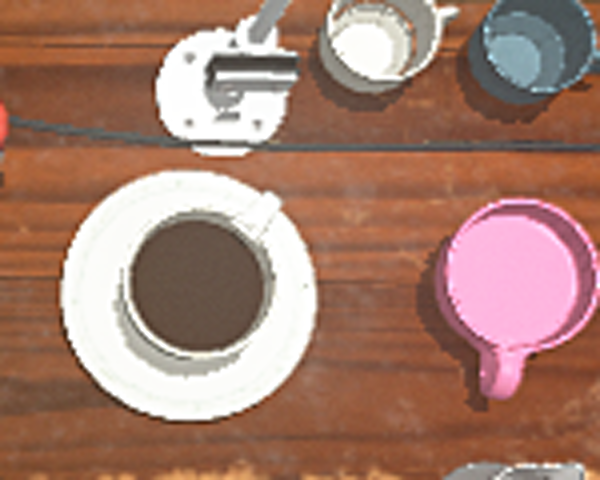

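The crops confirm the target: the cup with dark mocha on the saucer is the guest cup, and the pink one has no saucer. In the box crop the pivot is at image (188,248.5) and the knob at (212,247), with the stud between them on the lid side. Now the precise geometry.

```bash
cat > m.py <<'E'
from h import *
from scipy.optimize import least_squares
def circ(P):
    r=least_squares(lambda q:np.hypot(P[:,0]-q[0],P[:,1]-q[1])-q[2],[*P.mean(0),40],loss='soft_l1').x; return r
E
python3 - <<'E'
from m import *
for n in('top','scene'):
    a=np.load(f'pics/{n}0.npz'); p=cams.camera_params(n); im=a['im']; C=cloud(a['d'],p); z=C[...,2]; x=C[...,0];y=C[...,1]
    near=lambda cx,cy,r:np.hypot(x-cx,y-cy)<r
    m=near(565,157,150)&(z>31)&(z<46)&(a['d']>0)&(y>60)
    r=cv2.minAreaRect(C[m][:,:2].astype(np.float32)); print(n,'box',r, m.sum())
    m=near(565,157,150)&(z>47)&(z<58); P=C[m]; print(' rib',cv2.minAreaRect(P[(P[:,0]>520)][:,:2].astype(np.float32)),np.percentile(P[:,2],95)); K=P
    hsv=cv2.cvtColor(im,cv2.COLOR_RGB2HSV)
    m=near(470,125,60)&(z>54); print(' knob',C[m].mean(0),C[m].max(0),m.sum())
    m=near(558,-200,60)&(z>59)&(z<74); P=C[m]; print(' rim z',np.percentile(P[:,2],[50,90,98]),m.sum(), circ(P[:,:2]))
    m=near(555,-200,100)&(z>12)&(z<24); P=C[m]; print(' saucer',cv2.minEnclosingCircle(P[:,:2].astype(np.float32)))
    for k,(cx,cy) in dict(j1=(628,-67),j2=(560,-43),sug=(483,-55)).items():
        m=near(cx,cy,38)&(z>90); P=C[m]; print(' ',k,np.percentile(P[:,2],90),circ(P[:,:2]))
    m=(np.hypot(x-640,y+230)<90)&(z>120); 
    if m.any(): print(' pole', C[m][::max(1,m.sum()//12)].round())
    m=(x<900)&(x>350)&(y<330)&(y>-350)&(z>120); print(' tall bbox',C[m].min(0),C[m].max(0))
E
```

```text
top box ((558.6932373046875, 162.70840454101562), (214.6055145263672, 129.77622985839844), 12.119919776916504) 4698
 rib ((576.4740600585938, 166.6389923095703), (67.00946044921875, 12.479912757873535), 11.404027938842773) 56.33175881873565
 knob [468.14139165 109.17945932  61.78428963] [474.20803379 116.71316496  65.02724902] 34
 rim z [65.72955093 68.29594804 69.33130999] 273 [ 554.79827475 -199.90037897   42.0661443 ]
 saucer ((554.5274658203125, -199.95046997070312), 75.1836166381836)
  j1 109.80201974139767 [630.49018264 -67.4227123   16.5839235 ]
  j2 100.72129869766522 [557.43797904 -42.88246754  15.39684813]
  sug 111.94135614390977 [485.1695101  -51.61412716  20.80306408]
 pole [[ 683. -219.  570.]
 [ 679. -219.  550.]
 [ 680. -229.  534.]
 [ 669. -206.  536.]
 [ 668. -233.  530.]
 [ 667. -200.  522.]
 [ 658. -206.  530.]
 [ 657. -225.  524.]
 [ 654. -209.  518.]
 [ 676. -226.  454.]
 [ 683. -219.  377.]
 [ 677. -222.  299.]
 [ 678. -222.  135.]]
 tall bbox [ 416.52082249 -349.98998678  120.04898639] [899.96178305 292.76829285 912.10829752]
scene box ((556.8379516601562, 159
[... 308 characters left out ...]
0663456 65.13783539 65.83506643] 257 [ 552.20210846 -202.87841546   41.96426203]
 saucer ((552.2885131835938, -202.38287353515625), 75.60355377197266)
  j1 106.27990391014258 [627.7415487  -71.25875143  18.06656355]
  j2 97.60450026282865 [554.41871791 -46.60873074  16.6822179 ]
  sug 109.08131749378782 [480.34741849 -56.11417491  22.9883308 ]
 pole [[ 660. -201.  515.]
 [ 658. -212.  510.]
 [ 661. -227.  505.]
 [ 677. -221.  479.]
 [ 678. -222.  448.]
 [ 676. -227.  416.]
 [ 676. -224.  381.]
 [ 677. -222.  344.]
 [ 677. -223.  304.]
 [ 677. -226.  264.]
 [ 678. -229.  221.]
 [ 677. -224.  171.]]
 tall bbox [ 651.880075   -349.93452644  120.06885489] [899.77920501 329.30652283 516.80444423]
```

Both views agree within about 3 mm. Box centre is about (558,161) with yaw 12.3°, and the knob is at (466,107,62). The rim centre is about (553.5,-201.4,67), and the lamp pole is at (677,-223). Now the lever.

```bash
cat >> h.py <<'E'
from scipy.spatial.transform import Rotation as Ro
BC=np.array([557.8,161.3]); YAW=np.radians(12.3); RIM=np.array([553.5,-201.4,67.])
def Q(th): # tool down, tool x at world angle th
    c,s=np.cos(th),np.sin(th); return Ro.from_matrix(np.array([[c,s,0],[s,-c,0],[0,0,-1]])).as_quat()
def B(x,y): c,s=np.cos(YAW),np.sin(YAW); return BC+np.array([c*x-s*y,s*x+c*y])
def F(): 
    s=manip.state(); print(round(s['clock'],1),s['tcp_pos'].round(1),'F',s['force'].round(1),'w',round(s['grip_width'],1),'gf',round(s['grip_force'],1)); return s
E
python3 - <<'E'
from h import *
piv=B(-99.5,20); k=np.array([466.3,107.3]); phi=np.arctan2(*(k-piv)[::-1]); print(piv,np.linalg.norm(k-piv),phi)
th=phi+np.pi
manip.set_gripper(30)
manip.goto([*k,130],Q(th)); F()
manip.move_linear([*k,50],speed=120); F()
manip.set_gripper(20); s0=F()['force']
phi0=YAW-np.pi/2
for a in list(np.linspace(.2,1.6,8))+[1.66,1.7,1.74,1.78]:
    f=phi0-a; pos=piv+53*np.array([np.cos(f),np.sin(f)])
    manip.move_linear([*pos,50],rot=Q(f+np.pi),speed=120)
    if a>1.3:
        s=F()
        if np.linalg.norm((s['force']-s0)[:2])>8: print('stop',a);break
manip.set_gripper(32); p=manip.state()['tcp_pos']
manip.move_linear([p[0],p[1],130],speed=150); F()
im,d,pp,st=cap('top'); save(im,'top1.png'); C=cloud(d,pp); m=(C[...,2]>54)&(np.hypot(C[...,0]-405,C[...,1]-155)<50)&(C[...,2]<68); print(C[m].mean(0) if m.any() else None,m.sum())
E
```

```text
[456.32335762 159.64438805] 53.28666206470773 -1.3824589990728544
3.2 [466.3 107.9 130.2] F [0.  0.3 0.2] w 30.2 gf 0.0
4.0 [467.  107.4  50.7] F [-0.3 -0.1  0.5] w 30.0 gf 0.0
4.3 [466.6 107.3  50.4] F [-0.4 -0.1  0.8] w 20.0 gf 0.0
6.8 [407.3 139.5  50. ] F [-0.3  0.1  0.1] w 19.9 gf 0.0
7.1 [404.3 149.7  50. ] F [0.2 0.9 0.5] w 19.8 gf 0.0
7.4 [403.8 152.8  50. ] F [-0.6 -0.3 -0.3] w 20.0 gf 0.1
7.6 [403.6 154.9  50. ] F [ 1.2 -0.7 -0.6] w 19.8 gf 0.3
7.9 [403.4 157.1  50. ] F [ 0.5 -0.5  0.2] w 20.2 gf 0.2
8.1 [403.3 159.3  50. ] F [ 0.2 -0.2  0.1] w 20.1 gf 0.2
9.2 [402.7 159.3 129.3] F [-0.6  0.2  0.1] w 31.9 gf 0.0
[414.66686499 153.31402419  58.88376107] 4
```

Run:
```python
from h import *
piv=B(-99.5,20); phi0=YAW-np.pi/2
manip.move_linear([*manip.state()['tcp_pos'][:2],50],speed=150)
manip.set_gripper(20); s0=F()['force']
for a in [1.82,1.86,1.9,1.94]:
    f=phi0-a; pos=piv+53*np.array([np.cos(f),np.sin(f)])
    manip.move_linear([*pos,50],rot=Q(f+np.pi),speed=60); manip.pause(.1); s=F()
    if np.linalg.norm((s['force']-s0)[:2])>5: print('stop',a);break
manip.set_gripper(32); p=manip.state()['tcp_pos']
manip.move_linear([p[0],p[1],130],speed=150)
manip.goto([450,250,250],Q(.2))
im,d,pp,st=cap('top'); save(cv2.resize(im[150:290,150:290],None,fx=4,fy=4,interpolation=cv2.INTER_CUBIC),'c_box1.png')
```

```text
10.3 [402.7 159.3  50.5] F [-0.4 -1.  -0.3] w 19.9 gf 0.0
10.6 [403.1 160.4  50.2] F [-1.2 -4.   3.4] w 19.9 gf 2.5
11.0 [403.4 161.2  50.1] F [ -1.6 -10.6   3.1] w 20.0 gf 5.4
stop 1.86
```

View pics/c_box1.png

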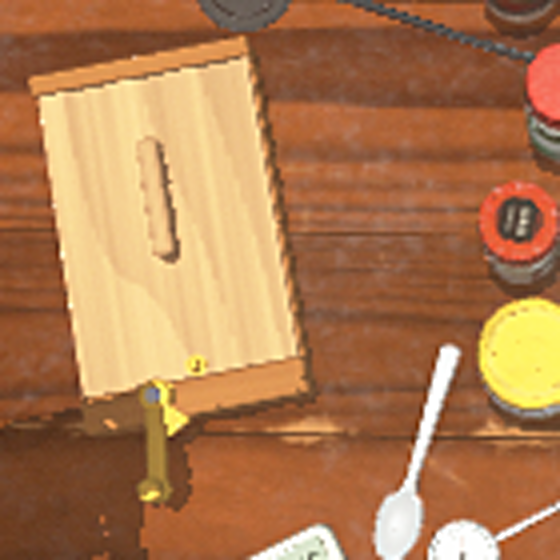

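The lever is at its stop, pointing to the robot at crop (152,490), and the stud at (197,365) is clear. Next, the lid.

Run:
```python
from h import *
r=np.array([575.2,164.9]); v=np.array([-np.sin(YAW),np.cos(YAW)])
manip.goto([*r,120],Q(YAW)); manip.set_gripper(26)
manip.move_linear([*r,41],speed=120); s0=F()['force']
manip.move_linear([*(r+110*v),41],speed=80); F()
for t in np.arange(116,134,2.):
    manip.move_linear([*(r+t*v),41],speed=40); manip.pause(.1); s=F()
    if np.dot((s['force']-s0)[:2],v)<-6: print('stop',t);break
p=s['tcp_pos']; manip.move_linear([*(p[:2]-3*v),41],speed=60)
p=manip.state()['tcp_pos']; manip.move_linear([p[0],p[1],140],speed=180)
manip.goto([*(B(-60,60)),330],Q(YAW)); s=F()
im,d,pp,st=cap('wrist'); save(im,'w1.png'); np.savez('pics/w1.npz',im=im,d=d,pos=st['tcp_pos'],q=st['tool_rot'])
im,d,pp,st=cap('top'); save(im,'top2.png'); np.savez('pics/top2.npz',im=im,d=d)
im,d,pp,st=cap('scene'); np.savez('pics/scene2.npz',im=im,d=d)
```

```text
14.7 [575.9 165.   41.8] F [ 0.6 -0.   0.9] w 25.7 gf 0.0
16.2 [551.4 272.1  40.7] F [ 0.8 -0.2  0.9] w 25.9 gf 0.0
16.6 [550.5 278.4  41. ] F [-0.5 -0.6  0.2] w 26.1 gf 0.0
17.0 [550.1 280.3  41. ] F [ 0.3 -0.4  0.8] w 26.2 gf 0.0
17.3 [549.6 282.3  41. ] F [-0.  -0.2 -0.1] w 26.1 gf 0.1
17.7 [549.2 284.2  41. ] F [-0.5 -0.1 -0.2] w 25.9 gf 0.0
18.0 [548.7 286.2  41. ] F [0.3 0.4 0.8] w 26.1 gf 0.0
18.4 [548.6 286.9  40.9] F [ 0.3 -5.5  0.9] w 25.8 gf 2.6
18.7 [548.6 287.   40.9] F [  1.5 -11.1   1.5] w 25.7 gf 5.6
stop 128.0
20.5 [485.9 207.2 327.6] F [ 0.3 -0.1 -0.3] w 25.8 gf 0.0
```

View pics/w1.png

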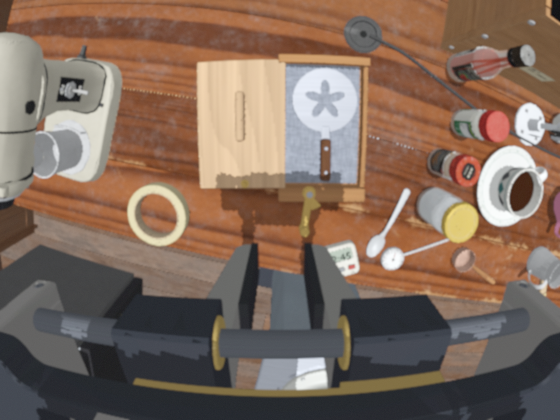

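View pics/top2.png

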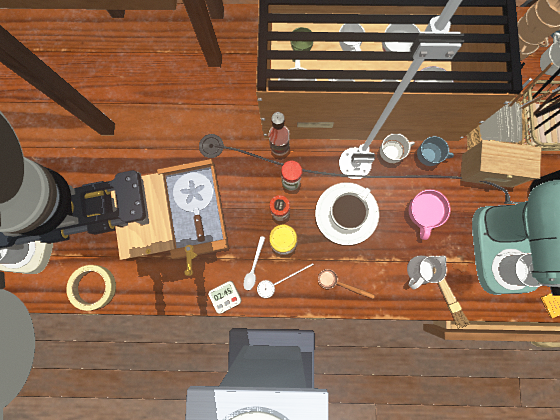

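The lid is fully open. The stencil's disc is at wrist (325,98) / top (194,192), and the dark handle at wrist (325,160) / top (198,227), pointing toward the robot. I'll measure both from the two views.

```bash
cat >> h.py <<'E'
def wcloud(d,pos,q,p):
    f=f_of(p); v,u=np.mgrid[:d.shape[0],:d.shape[1]]; X,Y=u-p['cx'],v-p['cy']; r=np.hypot(X,Y)+1e-9; th=r/f
    D=np.stack([np.tan(th)*X/r,np.tan(th)*Y/r,np.ones_like(r)],-1)
    T=np.array(p['tool_from_camera']); R=Ro.from_quat(q).as_matrix()
    return ((D*d[...,None])@T[:3,:3].T+T[:3,3])@R.T+pos
E
python3 - <<'E'
from m import *
W=np.load('pics/w1.npz'); T=np.load('pics/top2.npz')
V={'wrist':(W['im'],wcloud(W['d'],W['pos'],W['q'],cams.camera_params('wrist')),W['d'],(280,375,60,188)),
   'top':(T['im'],cloud(T['d'],cams.camera_params('top')),T['d'],(165,222,165,245))}
for n,(im,C,d,(u0,u1,v0,v1)) in V.items():
    hsv=cv2.cvtColor(im,cv2.COLOR_RGB2HSV).astype(int); box=np.zeros(d.shape,bool); box[v0:v1,u0:u1]=1
    c=C[...,:2]-BC; bx=c@[np.cos(YAW),np.sin(YAW)]; by=c@[-np.sin(YAW),np.cos(YAW)]
    box&=(abs(bx)<89)&(abs(by)<54)&(d>0)
    h=box&(hsv[...,1]>90)&(hsv[...,2]<130)
    nn,lab,st,_=cv2.connectedComponentsWithStats(h.astype(np.uint8)); h=lab==1+np.argmax(st[1:,4]); P=C[h]
    print(n,'handle',cv2.minAreaRect(P[:,:2].astype(np.float32)),np.percentile(P[:,2],[10,50,90]),h.sum(), 'boxxy',bx[h].mean(),by[h].mean())
    dm=box&(hsv[...,1]<50)&(hsv[...,2]>175); nn,lab,st,_=cv2.connectedComponentsWithStats(dm.astype(np.uint8)); dm=lab==1+np.argmax(st[1:,4]); P=C[dm]
    print('  disc',cv2.minEnclosingCircle(P[:,:2].astype(np.float32)),np.median(P[:,2]),dm.sum(), 'V',np.median(hsv[...,2][box]))
    lid=(d>0)&(C[...,2]>30)&(C[...,2]<46)&(abs(bx)<115)&(abs(by)<65); print('  box',cv2.minAreaRect(C[lid][:,:2].astype(np.float32)))
    print('  rim',circ(C[(np.hypot(C[...,0]-554,C[...,1]+201)<60)&(C[...,2]>60)&(C[...,2]<74)][:,:2]))
    rb=(bx>-70)&(bx<80)&(abs(by-120)<25)&(C[...,2]>47)&(C[...,2]<58)
    if rb.any(): print('  rib',bx[rb].mean(),by[rb].mean())
E
```

```text
wrist handle ((513.9978637695312, 146.31185913085938), (58.80697250366211, 12.318557739257812), 13.423954963684082) [21.16507602 22.47493543 23.56320594] 264 boxxy -44.84367725777488 -4.583495967838481
  disc ((561.3177490234375, 162.731689453125), 100.2530288696289) 10.270825132383266 7016 V 194.0
  box ((554.1127319335938, 160.06076049804688), (220.73870849609375, 129.081787109375), 12.232991218566895)
  rim [ 554.21713571 -201.1841999    42.03028286]
  rib 19.335584842572015 116.61287244163948
top handle ((514.761962890625, 146.9141082763672), (62.03850173950195, 14.451789855957031), 13.885774612426758) [19.90072542 22.40111579 25.00562978] 117 boxxy -47.47695423507843 -5.526762829599429
  disc ((562.6270751953125, 162.46072387695312), 97.436279296875) 11.387217087521265 2580 V 193.0
  box ((554.2940063476562, 161.2114715576172), (222.7256622314453, 128.6331024169922), 12.308931350708008)
  rim [ 554.83726994 -199.86866088   42.10327911]
  rib -12.468128341629846 123.06824533627129
```

Handle at (514.3,146.5), top z about 23.5, yaw 13.6°, which matches the given sizes. Grasping and lifting.

Run:
```python
from h import *
g=np.array([514.3,146.5]); th=np.radians(13.6)
manip.set_gripper(40)
manip.goto([*g,130],Q(th)); 
manip.move_linear([*g,30],speed=120)
s0=F()
for z in (20,16,13.5):
    manip.move_linear([*g,z],speed=40); s=F()
    if s['force'][2]-s0['force'][2]>5: print('contact');break
manip.set_gripper(5,40); manip.pause(.2); F()
p=manip.state()['tcp_pos']
manip.move_linear([*p[:2],60],speed=60); F()
manip.move_linear([*p[:2],170],speed=120); manip.pause(.2); s=F()
for n in('top','scene','wrist'):
    im,d,pp,st=cap(n); np.savez(f'pics/{n}3.npz',im=im,d=d,pos=st['tcp_pos'],q=st['tool_rot']); 
    if n!='top': save(im,n+'3.png')
```

```text
22.9 [515.2 146.6  31. ] F [ 0.2  0.2 -0.6] w 39.9 gf 0.0
23.3 [514.  146.5  19.7] F [-0.4 -0.  -0.4] w 40.3 gf 0.0
23.6 [514.  146.5  15.7] F [-0.9 -0.1  0.7] w 40.1 gf 0.0
23.8 [514.2 146.5  13.3] F [ 0.3 -0.3  0.7] w 39.9 gf 0.0
24.5 [514.4 146.5  13.6] F [0.6 0.4 1.6] w 15.5 gf 40.0
25.4 [514.  146.5  59.6] F [-0.3 -0.5 -0.6] w 15.3 gf 40.0
26.7 [513.9 146.5 169.1] F [ 0.7  0.2 -1.3] w 15.1 gf 40.0
```

View pics/wrist3.png

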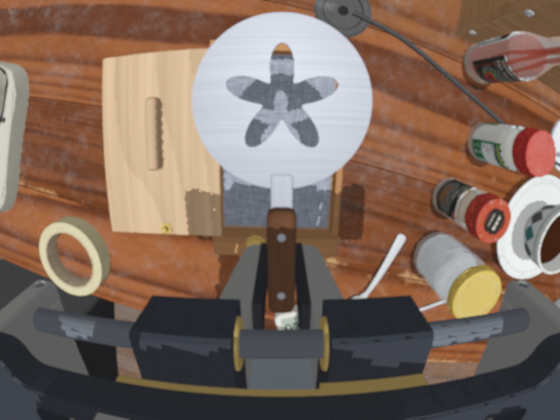

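The stencil is held by its handle at wrist (282,258), with the disc at (282,100) clear of the box. Now I'll measure its tilt and centre in all three views.

```bash
cat >> m.py <<'E'
def disc(im,C,d,ctr,zr=(140,195),rad=70):
    m=(d>0)&(np.hypot(C[...,0]-ctr[0],C[...,1]-ctr[1])<rad)&(C[...,2]>zr[0])&(C[...,2]<zr[1])
    P=C[m]; c=np.zeros(3); k=np.ones(len(P),bool)
    for _ in range(4):
        A=np.c_[P[:,:2]-ctr,np.ones(len(P))]; c=np.linalg.lstsq(A[k],P[k,2],rcond=None)[0]; k=abs(A@c-P[:,2])<3
    P=P[k]; hull=cv2.convexHull(P[:,:2].astype(np.float32))[:,0]
    hull=hull[np.hypot(*(hull-ctr).T)<56]
    return circ(hull),c,k.sum()
def three(tag,pos,q,ctr,**k):
    for n in('top','scene','wrist'):
        a=np.load(f'pics/{n}{tag}.npz'); p=cams.camera_params(n)
        C=wcloud(a['d'],a['pos'],a['q'],p) if n=='wrist' else cloud(a['d'],p)
        cc,pl,N=disc(a['im'],C,a['d'],ctr,**k); print(n,'centre,r',cc.round(1),'slope xy (mrad)',(pl[:2]*1000).round(),'z',pl[2].round(1),N)
E
python3 - <<'E'
from m import *
a=np.load('pics/wrist3.npz'); th=np.radians(13.6)
ctr=a['pos'][:2]+90*np.array([np.cos(th),np.sin(th)]); print(ctr,a['pos'])
three('3',None,None,ctr)
E
```

```text
[601.6279148  167.62704033] [514.15142475 146.46425015 169.51129416]
top centre,r [603.2 167.4  45.9] slope xy (mrad) [-8.  3.] z 167.8 709
scene centre,r [599.2 165.3  47.2] slope xy (mrad) [-1. -3.] z 165.0 266
wrist centre,r [600.8 166.8  48.1] slope xy (mrad) [-8. -2.] z 167.2 19976
```

The stencil is level within about 0.5°, and its centre is as expected. I'll carry it over the jars to above the cup, stop about 2.5 cm above the rim, and measure again.

Run:
```python
from m import *
t=np.array([464.5,-200.3])
manip.move_linear([*t,170],rot=Q(0),speed=130); F()
manip.move_linear([*t,100],speed=70); manip.pause(.3); F()
for n in('top','scene','wrist'):
    im,d,pp,st=cap(n); np.savez(f'pics/{n}4.npz',im=im,d=d,pos=st['tcp_pos'],q=st['tool_rot'])
    if n=='scene': save(im,'scene4.png')
print(Ro.from_quat(st['tool_rot']).as_matrix().round(4))
three('4',None,None,np.array([553.7,-201.3]),zr=(80,115),rad=60)
for n in('top','scene','wrist'):
    a=np.load(f'pics/{n}4.npz'); p=cams.camera_params(n); C=wcloud(a['d'],a['pos'],a['q'],p) if n=='wrist' else cloud(a['d'],p)
    m=(np.hypot(C[...,0]-554,C[...,1]+201)<100)&(C[...,2]>12)&(C[...,2]<24); print(n,'saucer',circ(cv2.convexHull(C[m][:,:2].astype(np.float32))[:,0]).round(1),m.sum())
    m=(np.hypot(C[...,0]-554,C[...,1]+201)<50)&(C[...,2]>58)&(C[...,2]<73); print('  rim z',np.percentile(C[m][:,2],[50,95,99]).round(1),m.sum()) if m.any() else 0
```

```text
29.7 [ 464.6 -200.   170. ] F [ 1.6  0.2 -1.4] w 15.9 gf 40.0
31.2 [ 464.7 -200.4  100.3] F [ 0.5  0.3 -0.4] w 15.6 gf 40.0
[[ 1.e+00 -0.e+00  2.e-04]
 [-0.e+00 -1.e+00 -2.e-04]
 [ 2.e-04  2.e-04 -1.e+00]]
top centre,r [ 554.5 -198.3   47.4] slope xy (mrad) [-1.  5.] z 98.4 543
scene centre,r [ 552.9 -201.4   48. ] slope xy (mrad) [-3.  3.] z 96.2 427
wrist centre,r [ 553.6 -201.    48.1] slope xy (mrad) [-7. -0.] z 98.0 19940
top saucer [ 554.8 -199.5   74.1] 597
  rim z [62.5 68.  68.4] 5
scene saucer [ 552.1 -202.4   74.3] 650
  rim z [62.3 65.4 66.1] 133
wrist saucer [ 554.  -202.3   74.7] 2530
```

View pics/scene4.png

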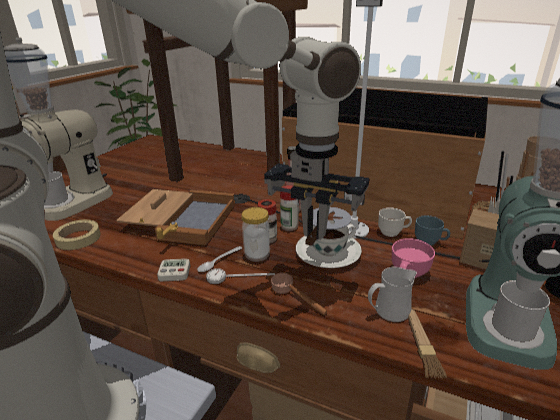

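The disc is over the cup, level, with underside about 27 mm above the rim. It sits about 1 mm too far in +y. I'll correct that, lower 17 mm and verify.

Run:
```python
from m import *
manip.move_linear([464.5,-201.3,83.2],speed=30); manip.pause(.8); s=F(); print(abs(s['qd']).max())
for n in('top','scene','wrist'):
    im,d,pp,st=cap(n); np.savez(f'pics/{n}5.npz',im=im,d=d,pos=st['tcp_pos'],q=st['tool_rot'])
    if n=='scene': save(cv2.resize(im[190:290,230:400],None,fx=4,fy=4,interpolation=cv2.INTER_CUBIC),'scene5.png')
three('5',None,None,np.array([553.7,-201.3]),zr=(72,100),rad=60)
a=np.load('pics/scene5.npz'); C=cloud(a['d'],cams.camera_params('scene')); m=(np.hypot(C[...,0]-554,C[...,1]+201)<50)&(C[...,2]>56)&(C[...,2]<72); print(np.percentile(C[m][:,2],[95,99]))
```

```text
32.8 [ 464.5 -201.3   83.2] F [-0.   0.1 -0.4] w 15.6 gf 40.0
0.001307083269992254
top centre,r [ 554.2 -199.5   47.8] slope xy (mrad) [-1.  2.] z 81.2 521
scene centre,r [ 553.1 -203.    47.4] slope xy (mrad) [-1.  2.] z 79.2 413
wrist centre,r [ 553.6 -201.9   48.2] slope xy (mrad) [-7. -0.] z 81.0 19955
[65.16771161 66.30928205]
```

View pics/scene5.png

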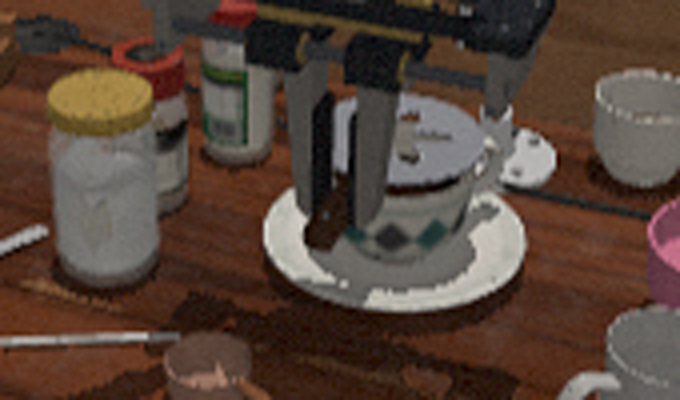

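The crop shows the disc level at (410,135), clear above the cup rim. All three views put it within about 1 mm of centre with a gap of about 10 mm, and the jars and saucer haven't moved. Handing in.

```bash
python3 -c "
from h import *
print(manip.sign_off())"
```

```text
the job is handed in; nothing more can be done
None
```

The job is handed in with the star stencil held level and still, centred to about 1 mm and about 10 mm above the cup rim; the lid is fully open, the lever is at its stop, and the jars, cup and saucer are where they stood.

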